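# Clear the wrongly packed inserts from a lidded case

### The job

Open the hinged lid of the grey case on the bench and check each compartment against the layout card in front of it: a card with a ring wants a round insert, a card with a square outline wants a square one. Move the two wrongly packed inserts into the shallow reject tray along the front of the case, leave the two right ones in their compartments, and then shut the lid, without disturbing the bottle, the beaker or the tube rack.

Things in the scene. Friction and masses are not known exactly. Their poses are not given: they have to be found in the camera images.
- case: Grey plastic case, 220 x 199 mm, fixed to the bench. Its x runs from tray to hinge, y along the hinge, z up; origin at bench level. Along x: reject tray -160 to -84 mm, flat sill with the cards -84 to -52 mm (8 mm high), four compartments -52 to 56 mm, rear wall 4 mm thick, 36 mm high. End walls at y = +-98 mm: 36 mm high beside the compartments, 22 mm beside sill and tray.
- compartments (a point): Centre of the compartments' floor (case x = 2 mm), 8 mm above the bench, level with the sill and open to it at the front; axes as the case. The four compartments lie side by side, each 46 mm wide and 108 mm long, centred at y = -73.5, -24.5, 24.5 and 73.5 mm; partitions between them 3 mm thick, up to 30 mm above the bench.
- lid (a joint): Lid angle, rad: 0 shut, 2.0 fully open (stop, leaning back past upright); starts at 0 to 0.2. Stiff hinge: it stays where left; lifting takes about 0.2 N m. A clear plate 199 mm wide, top 41 mm above the bench when shut, reaching 120 mm forward of the hinge; a white bar 8 mm thick hangs along its front edge down to 20 mm above the bench. A tab stands up from the middle of the front edge.
- lid_tab (a point): Middle of the top front edge of the lid's white tab, a flat plate 60 mm wide, 8 mm thick, standing up 40 mm above the lid's plate, square to it. This point is 120 mm from the hinge axis along the lid and 41 mm above it when shut. Pushing the tab towards the hinge swings the lid up. Axes are those of the lid: equal to the case's when shut.
- lid_hinge (a point): Middle of the hinge axis, at the case's x = 60 mm, 40 mm above the bench; the axis runs along the case's y.
- tray_center (a point): Centre of the floor of the reject tray (inside 72 x 193 mm), 3 mm above the bench and 5 mm below the sill, with no wall towards the sill; outer wall 4 mm thick, 22 mm high. Axes as the case.
- card_round_1: Flat paper layout card, 30 x 40 mm and 1 mm thick, on the sill in front of one compartment, with a dark ring 27 mm across: that compartment is for a round insert. Origin at its middle, on the sill (case x = -68 mm, same y as its compartment); axes as the case.
- card_round_2: Flat paper layout card, 30 x 40 mm and 1 mm thick, on the sill in front of one compartment, with a dark ring 27 mm across: that compartment is for a round insert. Origin at its middle, on the sill (case x = -68 mm, same y as its compartment); axes as the case.
- card_square_1: Flat paper layout card, 30 x 40 mm and 1 mm thick, on the sill in front of one compartment, with a dark square outline of 26 mm: that compartment is for a square insert. Origin at its middle, on the sill (case x = -68 mm, same y as its compartment); axes as the case.
- card_square_2: Flat paper layout card, 30 x 40 mm and 1 mm thick, on the sill in front of one compartment, with a dark square outline of 26 mm: that compartment is for a square insert. Origin at its middle, on the sill (case x = -68 mm, same y as its compartment); axes as the case.
- round_1: Round aluminium insert (disc) 38 mm across, 22 mm high, 45 to 95 g, small dark dimple on top. Lies in the front half of a compartment, with 45 mm or more free behind it. Origin at the centre of its underside.
- round_2: Round aluminium insert (disc) 38 mm across, 22 mm high, 45 to 95 g, small dark dimple on top. Lies in the front half of a compartment, with 45 mm or more free behind it. Origin at the centre of its underside.
- square_1: Square aluminium insert 36 x 36 mm, 22 mm high, 45 to 95 g, small dark dimple on top. Lies in the front half of a compartment, with 45 mm or more free behind it. Origin at the centre of its underside.
- square_2: Square aluminium insert 36 x 36 mm, 22 mm high, 45 to 95 g, small dark dimple on top. Lies in the front half of a compartment, with 45 mm or more free behind it. Origin at the centre of its underside.
- bottle: Bystander: small white bottle 58 mm across and 120 mm high, standing behind the hinge. Origin at the centre of its underside.
- beaker: Bystander: clear beaker 68 mm across, 85 mm high, standing in front of the tray. Origin at the centre of its underside.
- tube_rack: Bystander: white rack 190 x 50 mm with capped tubes, 72 mm high, standing beside the case, away from the robot. Origin at the centre of its underside, x along its length.

How it is judged:
By the outcome, as a careful person would: the job done as asked, in the order asked, and still so for the second after the job is handed in, with the robot touching nothing.
It also fails if it takes over 58 s, if anything falls off the work surface, if the arm or the gripper's body presses on something with over 40 N, if the wrist force passes 120 N, or if a joint passes its speed limit or range.

### The arm

A 6-joint arm with a two-finger parallel gripper is mounted at the origin on the work surface. World frame = base frame: x ahead of the robot, y to its left, z up, the work surface at z = 0. Lengths are in mm, angles in rad, forces in N, time in s.
With the tool pointing down it reaches from about 350 to 975 mm from the base axis. Payload 4.9 kg.
Tool frame: the origin (TCP) lies between the finger pads; the fingertips stand 19 mm ahead of it and the grasp point (between the pads) is the TCP; z points along the fingers, y is the direction in which the jaws open and shut (so a half turn about z gives the same grasp; the last joint's range is limited). The gripper opens to 85 mm and grips with 20 to 120 N. Pads are 22 mm wide; open, the fingers measure 114 mm over their backs; the gripper's body (76 mm by 85 mm) begins 54 mm behind the grasp point. The pads swing forward as they close: fully open they stand 13 mm farther back than shut.
Start: joints at [1.006, 0.053, 1.613, -0, 1.476, -0.119], TCP at [269.475, 563.902, 250.304] pointing down, gripper open.
Joint ranges: [-3.01, 3.01], [-1.01, 2.22], [0.06, 2.58], [-1.02, 4.17], [0.09, 2.62], [-3.14, 3.14]. Speed limits (rad/s): [2.57, 2.57, 3.14, 3.14, 3.14, 3.14].

### API

Orientations are given as [roll, pitch, yaw] about the fixed x, y, z axes, in that order (R = Rz(yaw) Ry(pitch) Rx(roll)).
In Python, from station import manip gives the robot as it stands.
- The arm moves only by the tool step_arm, never from a script. Its argument "plan" is a list of rows, each a list of 3 entries, a list of its own where there are three numbers: the shift along the tool's x, y, z in mm, then the turn about the tool's z in rad, then the closure, from 0 (fully open) to 1 (shut). A call has 1 to 12 rows; each row is the pose to reach, as a shift and turn from the pose commanded when the call began, along the tool's axes at that moment; what a row does not reach only later rows make up. A row lasts 1/10 s, in which the tool goes at most 50 mm and 8.59 degrees, less where a joint would pass 70% of its speed; a pose out of reach is approached as far as the arm can. A call with a gripper value outside its range is refused whole. The fingers move at their own pace and stop on an object; "newtons" is the grip in N (left out, the last holds). Time passes only in rows, so rows that repeat a pose let the fingers close. It gives the time, the measured TCP pose, the force and the opening at its end, in the units of the state.
- manip.read_state(): the state, without advancing time (a new reading comes with each control period).
- manip.snapshot(name): name is "scene" or "top" or "wrist"; returns the picture (384x512x3 uint8, red, green, blue); there is no depth.
- manip.get_calibration(name): a dict with "fovy" (degrees; the focal length in pixels is half the picture's height over the tangent of half this angle, whatever the lens; pixels are square), "cx", "cy" (the principal point, pixels), "world_to_cam" (4x4, takes a point from world to camera coordinates). Camera axes: x right, y down, z forward; pixel columns grow to the right and rows downward; lengths in mm; the calibration is good to about 2 mm. The wrist camera is an equidistant fisheye: a pixel r from the principal point sees the ray r / f radians off the axis. A picture is of the moment at which its call begins: read the wrist's pose just before it. get_calibration takes no time and is no camera call; for the wrist camera it gives the pose at the moment of the call.
- manip.finish_job(): hands the job in, once; it reports no verdict.
The state is a dict: "time_s": time; "joint_positions": joint angles; "joint_velocities": joint speeds; "joint_efforts": joint torques, N m; "position": TCP position; "orientation": TCP orientation; "force": force on the tool from outside, world axes, zero at the start; "torque": the same for the moment, N m; "width": finger opening in mm.
Only numpy, scipy, OpenCV 4.12 (cv2) and the standard library are available. Lean on these libraries where they do the work, as an engineer would, in place of code of your own. Each camera call takes 0.05 s, during which the arm holds its last target.

## Working session

There is one attempt and no reset: what is moved stays moved. The work goes in short steps, Python scripts to look and compute and a tool call to move; the robot and the scene stay as the last step left them, time stands still between calls to the robot, and variables do not carry over. Pictures are saved under pics/ and viewed, and the job is handed in when it is done.

Besides the shell and the picture viewer there is one more tool, called after "Request:" as name(argument=value, ...), one argument or row to a line, values as JSON. step_arm: Moves the arm, as the interface text tells. Its arguments: {"type":"object","properties":{"plan":{"type":"array","items":{"type":"array"}},"newtons":{"type":"number"}},"required":["plan"]}

```bash
ls; mkdir -p pics; python3 - <<'E'
from station import manip
import cv2
s=manip.read_state();print(s['time_s'],s['position'],s['orientation'],s['width'])
for n in ['scene','top','wrist']:
    im=manip.snapshot(n);cv2.imwrite(f'pics/{n}0.png',im[...,::-1])
    c=manip.get_calibration(n);print(n,c)
E
```

```text
pics
0.0 [269.17451471 563.44000949 249.04730763] [-3.13954774e+00 -2.41368654e-04  2.69579003e+00] 85.34210524665937
scene {'fovy': 49.15210327391769, 'cx': 249.46461949974446, 'cy': 194.05643090300177, 'world_to_cam': array([[-4.27266565e-01,  9.04086348e-01,  8.43549937e-03,
         2.18402965e+02],
       [ 5.25570419e-01,  2.55951971e-01, -8.11334902e-01,
        -2.75349601e+02],
       [-7.35675892e-01, -3.42222827e-01, -5.84520760e-01,
         1.36525828e+03],
       [ 0.00000000e+00,  0.00000000e+00,  0.00000000e+00,
         1.00000000e+00]])}
top {'fovy': 48.69755748778045, 'cx': 258.8053049527841, 'cy': 190.81491355085066, 'world_to_cam': array([[-2.40339143e-03, -9.99429420e-01, -3.36906262e-02,
         5.61819452e+01],
       [-9.94608305e-01,  5.88198490e-03, -1.03536089e-01,
         6.31472959e+02],
       [ 1.03675181e-01,  3.32601389e-02, -9.94054938e-01,
         8.26713681e+02],
       [ 0.00000000e+00,  0.00000000e+00,  0.00000000e+00,
         1.00000000e+00]])}
wrist {'fovy': 65.70646984690485, 'cx': 257.05354107984436, 'cy': 186.1976842871259, 'world_to_cam': array([[ 4.30916714e-01,  9.02390579e-01, -1.42444396e-03,
        -6.25155055e+02],
       [ 8.56981972e-01, -4.08737381e-01,  3.13872034e-01,
        -4.12464524e+01],
       [ 2.82652943e-01, -1.36473428e-01, -9.49464226e-01,
         3.79084914e+02],
       [ 0.00000000e+00,  0.00000000e+00,  0.00000000e+00,
         1.00000000e+00]])}
```

View pics/scene0.png

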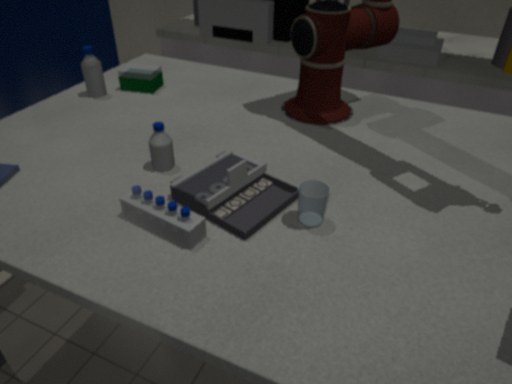

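View pics/top0.png

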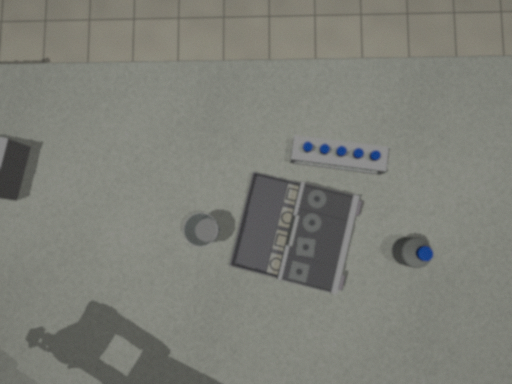

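View pics/wrist0.png

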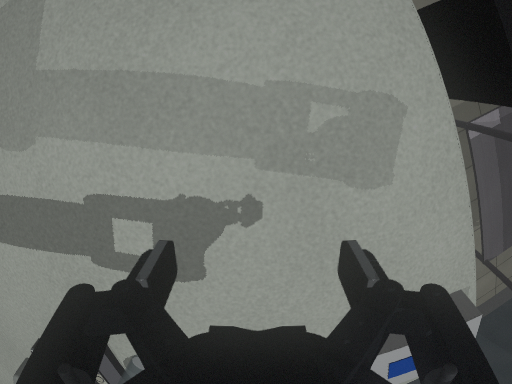

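```bash
python3 - <<'E'
import cv2
im=cv2.imread('pics/top0.png')[160:310,180:440]
cv2.imwrite('pics/topz.png',cv2.convertScaleAbs(cv2.resize(im,None,fx=3,fy=3,interpolation=cv2.INTER_CUBIC),alpha=1.6))
im=cv2.imread('pics/scene0.png')[110:250,110:340]
cv2.imwrite('pics/scenez.png',cv2.convertScaleAbs(cv2.resize(im,None,fx=3.4,fy=3.4,interpolation=cv2.INTER_CUBIC),alpha=1.6))
E
```

```text
(no output)
```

View pics/topz.png

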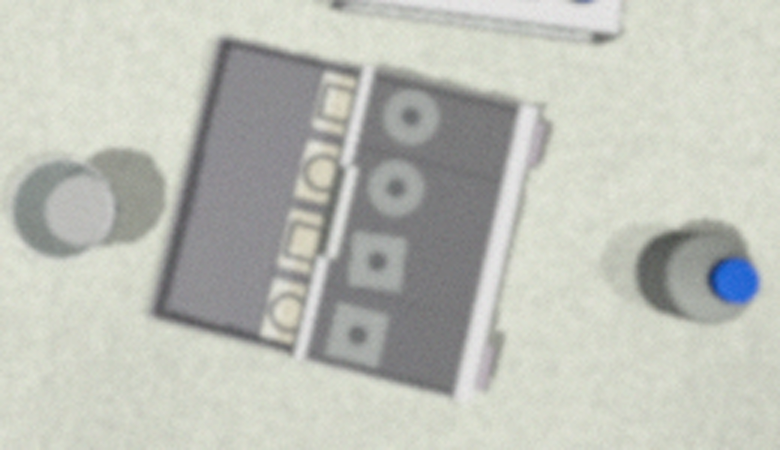

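View pics/scenez.png

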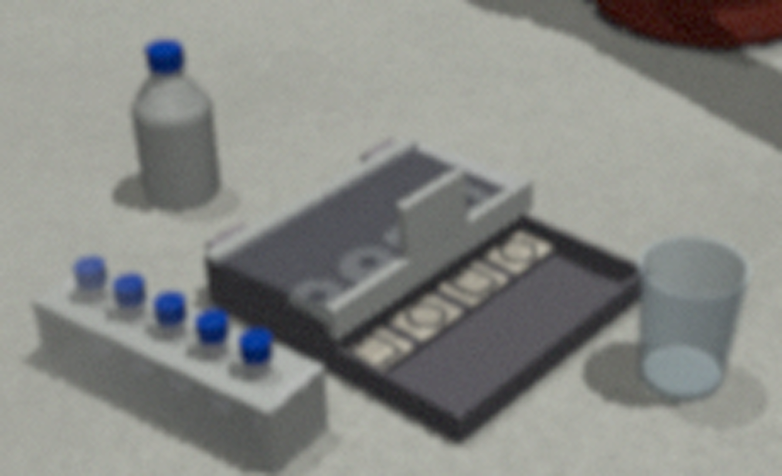

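```bash
cat > h.py <<'E'
import numpy as np, cv2
from station import manip
from scipy.optimize import least_squares
def proj(n,P,c=None):
    c=c or manip.get_calibration(n); P=np.atleast_2d(np.asarray(P,float)); T=c['world_to_cam']
    q=P@T[:3,:3].T+T[:3,3]; f=192/np.tan(np.radians(c['fovy']/2))
    if n=='wrist':
        r=np.hypot(q[:,0],q[:,1]); th=np.arctan2(r,q[:,2]); k=f*th/np.maximum(r,1e-9)
        return np.c_[c['cx']+k*q[:,0],c['cy']+k*q[:,1]]
    return np.c_[c['cx']+f*q[:,0]/q[:,2],c['cy']+f*q[:,1]/q[:,2]]
def ray(n,uv,z,c=None):
    c=c or manip.get_calibration(n); T=c['world_to_cam'];R=T[:3,:3];o=-R.T@T[:3,3]
    f=192/np.tan(np.radians(c['fovy']/2)); a=(uv[0]-c['cx'])/f;b=(uv[1]-c['cy'])/f
    if n=='wrist':
        r=np.hypot(a,b); d=np.array([np.sin(r)*a/r,np.sin(r)*b/r,np.cos(r)])
    else: d=np.array([a,b,1.])
    d=R.T@d; return o+d*(z-o[2])/d[2]
def c2w(p,P):
    x,y,t=p; P=np.atleast_2d(np.asarray(P,float)); c,s=np.cos(t),np.sin(t)
    return np.c_[x+c*P[:,0]-s*P[:,1],y+s*P[:,0]+c*P[:,1],P[:,2]]
def w2c(p,W):
    x,y,t=p; W=np.atleast_2d(W); c,s=np.cos(t),np.sin(t); d=W[:,:2]-[x,y]
    return np.c_[c*d[:,0]+s*d[:,1],-s*d[:,0]+c*d[:,1]]
E
python3 - <<'E'
from h import *
z=lambda u:np.array(u)/3+[180,160]-1/3
s=lambda u:np.array(u)/3.4+[110,110]-.35
T=z(np.array([[222,40],[155,315],[338,102],[320,173],[302,241],[287,312]]))
TP=np.array([[-160,99.5,22],[-160,-99.5,22],[-68,73.5,9],[-68,24.5,9],[-68,-24.5,9],[-68,-73.5,9]])
S=s(np.array([[460,430],[640,270],[378,352],[426,318],[473,284],[520,252]]))
f1=lambda p:(proj('top',c2w(p,TP))-T).ravel()
f2=lambda p:(proj('scene',c2w(p,TP))-S).ravel()
p0=[500,0,-1.8]
for f in (f1,f2,lambda p:np.r_[f1(p),f2(p)]):
    r=least_squares(f,p0,x_scale=[100,100,1]);print(r.x.round(3),r.fun.round(1))
p=r.x
for u in [[411,117],[396,187],[377,261],[357,335]]:
    w=ray('top',z(u),30); print(w.round(1),w2c(p,w).round(1))
for u in [(402,205),(462,172)]: print('tabtop corners scene px',s(u))
for th in (0,.1,.2):
    c,sn=np.cos(th),np.sin(th)
    L=[(60-120*c-41*sn*1*(-1),y,40+120*sn+41*c) for y in(30,-30)]
    print(th,proj('scene',c2w(p,L)).round(1),c2w(p,L).round(0))
w=ray('top',z((700,283)),60);print('bottle',w,w2c(p,w)); w=ray('top',z((50,210)),2);print('beaker',w,w2c(p,w))
E
```

```text
[539.025 -64.498  -1.813] [-1.2 -1.9 -2.4  1.1  0.4  0.6  0.9 -0.2  1.4  0.3  0.8  0.1]
[540.381 -64.509  -1.807] [ 0.3 -2.4  2.5  0.1 -1.   1.  -0.3  0.4 -0.3  0.5 -1.2  0.6]
[539.474 -64.549  -1.811] [-1.3 -2.  -2.3  1.1  0.3  0.4  0.9 -0.3  1.4  0.2  0.9 -0.1  0.2 -2.6
  2.6  0.1 -1.   0.8 -0.3  0.2 -0.2  0.3 -1.   0.5]
[615.4 -63.4  30. ] [[-19.1  73.5]]
[568.3 -52.6  30. ] [[-18.4  25.2]]
[519.1 -39.2  30. ] [[-19.7 -25.8]]
[470.4 -25.3  30. ] [[-21.7 -76.4]]
tabtop corners scene px [227.88529412 169.94411765]
tabtop corners scene px [245.53235294 160.23823529]
0 [[229.7 176.1]
 [247.5 164.7]] [[583. -13.  81.]
 [525.   1.  81.]]
0.1 [[227.9 170.7]
 [245.9 159.4]] [[582. -18.  93.]
 [523.  -4.  93.]]
0.2 [[225.7 165.2]
 [243.9 154.2]] [[580. -24. 104.]
 [522.  -9. 104.]]
bottle [ 505.71702408 -242.10242975   60.        ] [[180.49005406   9.37751509]]
beaker [553.99711539 185.69317827   2.        ] [[-246.53179053  -45.32526094]]
```

```bash
cat >> h.py <<'E'
from scipy.spatial.transform import Rotation as Ro
PC=[539.5,-64.5,-1.811]
def go(tgt,yaw=None,s=None):
    s=s or manip.read_state(); R=Ro.from_euler('xyz',s['orientation']).as_matrix()
    d=R.T@(np.array(tgt)-s['position']); t=0
    if yaw is not None: t=(s['orientation'][2]-yaw+np.pi)%(2*np.pi)-np.pi
    print('shift',d.round(1),'turn',round(t,3)); return d
E
python3 - <<'E'
from h import *
th=.1;c,s=np.cos(th),np.sin(th)
x=60-116*c+22*s; w=c2w(PC,[x,0,0])[0];print(w, 'z',40+116*s+22*c)
go([w[0],w[1],200],PC[2]+np.pi)
E
```

```text
[552.16204913 -12.80394171   0.        ] z 73.47076796714863
shift [-503.8 -397.9   49.9] turn 1.365
```

Request:
step_arm(
  plan=[
    [[-504,-398,50],1.365,0],
    [[-504,-398,50],1.365,0],
    [[-504,-398,50],1.365,0],
    [[-504,-398,50],1.365,0],
    [[-504,-398,50],1.365,0],
    [[-504,-398,50],1.365,0],
    [[-504,-398,50],1.365,0],
    [[-504,-398,50],1.365,0],
    [[-504,-398,50],1.365,0],
    [[-504,-398,50],1.365,0],
    [[-504,-398,50],1.365,0],
    [[-504,-398,50],1.365,0],
  ],
  newtons=25,
)

```text
time_s: 1.35
position: [533.6, 25.0, 203.4]
orientation: [3.142, -0.0, 1.33]
force: [1.6, 0.2, -0.0]
width: 85.4
```

```bash
python3 - <<'E'
from h import *
s=manip.read_state();print(s['time_s'],s['position'],s['orientation'])
go([552.2,-12.8,200],PC[2]+np.pi)
E
```

```text
1.35 [533.55961648  24.96077041 203.40902942] [ 3.14155222e+00 -1.90576922e-04  1.33049785e+00]
shift [-32.2  27.1   3.4] turn -0.0
```

Request:
step_arm(
  plan=[
    [[-32,27,3],0,0],
    [[-32,27,3],0,0],
    [[-32,27,3],0,0],
    [[-32,27,3],0,0],
  ],
)

```text
time_s: 1.75
position: [551.4, -9.7, 200.5]
orientation: [-3.141, -0.0, 1.332]
force: [-0.8, -0.4, 0.1]
width: 85.5
```

```bash
python3 - <<'E'
from h import *
s=manip.read_state();print(s['time_s'],s['position'],s['orientation'])
go([552.2,-12.8,200],PC[2]+np.pi)
c=manip.get_calibration('wrist')
im=manip.snapshot('wrist');cv2.imwrite('pics/w1.png',cv2.convertScaleAbs(im[...,::-1],alpha=1.4))
im=manip.snapshot('scene');cv2.imwrite('pics/s1.png',cv2.convertScaleAbs(cv2.resize(im[80:260,80:350,::-1],None,fx=2.8,fy=2.8,interpolation=cv2.INTER_CUBIC),alpha=1.5))
E
```

```text
1.75 [551.36593464  -9.74163754 200.45247234] [-3.14082755e+00 -2.70859973e-04  1.33155095e+00]
shift [-2.8  1.5  0.5] turn 0.001
```

View pics/w1.png

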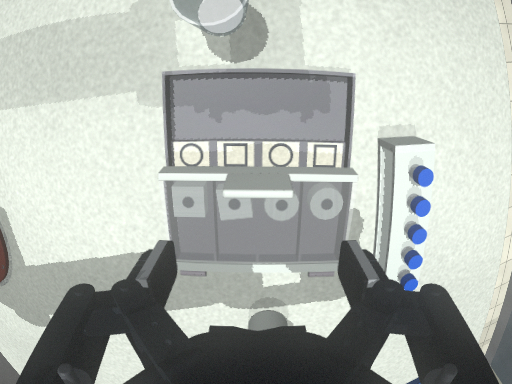

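View pics/s1.png

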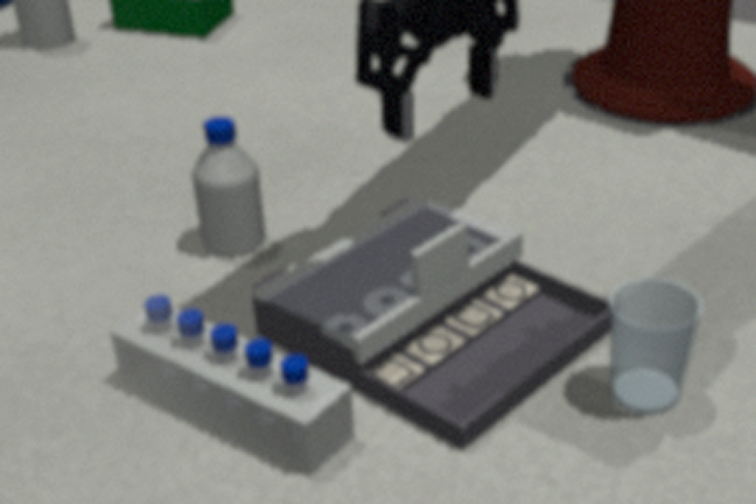

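```bash
python3 - <<'E'
from h import *
c=manip.get_calibration('wrist')
im=cv2.imread('pics/w1.png')
cv2.imwrite('pics/w1z.png',cv2.resize(im[60:285,150:370],None,fx=2.66,fy=2.66,interpolation=cv2.INTER_CUBIC))
T=np.array([[355,72.5],[163,71.5],[325,155.5],[281,155],[236,155],[191.5,155]])
TP=np.array([[-160,99.5,22],[-160,-99.5,22],[-68,73.5,9],[-68,24.5,9],[-68,-24.5,9],[-68,-73.5,9]])
r=least_squares(lambda p:(proj('wrist',c2w(p,TP),c)-T).ravel(),PC,x_scale=[100,100,1]);print(r.x.round(3),r.fun.round(1))
p=r.x
for u in [(189,202),(235,205),(282,205.5),(326,204)]:
    w=ray('wrist',u,30,c);print(w.round(1),w2c(p,w).round(1))
for th in (0,.05,.1,.15,.2):
    cc,sn=np.cos(th),np.sin(th)
    L=[(60-120*cc+41*sn,y,40+120*sn+41*cc) for y in(30,-30)]
    print(th,proj('wrist',c2w(p,L),c).round(1).tolist())
E
```

```text
[540.623 -63.053  -1.813] [ 0.8  0.1 -1.1 -0.1  0.3  0.2  0.1  0.  -0.1 -0.2  0.   0.1]
[473.1 -24.7  30. ] [[-21.  -74.7]]
[520.9 -39.5  30. ] [[-18.1 -24.8]]
[569.4 -51.9  30. ] [[-17.7  25.2]]
[616.3 -61.9  30. ] [[-19.3  73.2]]
0 [[293.8, 182.0], [223.9, 181.7]]
0.05 [[294.5, 186.7], [223.2, 186.4]]
0.1 [[295.2, 191.7], [222.6, 191.4]]
0.15 [[295.9, 197.3], [221.9, 197.0]]
0.2 [[296.6, 203.3], [221.3, 203.0]]
```

View pics/w1z.png

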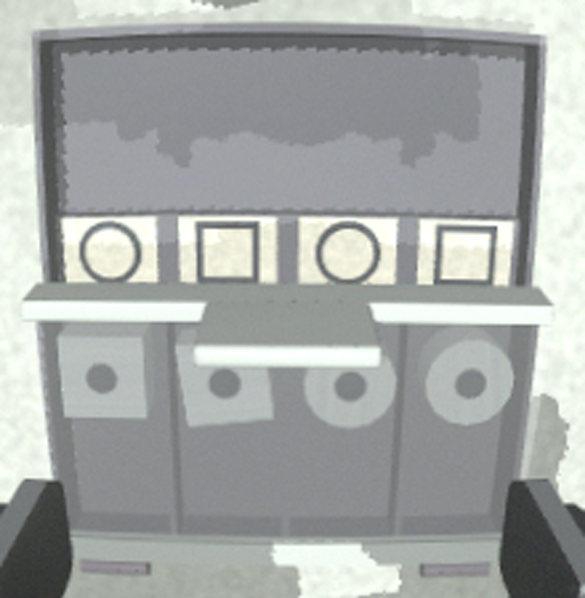

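```bash
sed -i 's/^PC=.*/PC=[540.6,-63.05,-1.813]/' h.py; cat >> h.py <<'E'
def lidpt(th,a=116,b=26):
    c,s=np.cos(th),np.sin(th); return c2w(PC,[60-a*c+b*s,0,40+a*s+b*c])[0]
E
python3 - <<'E'
from h import *
go(lidpt(.085),PC[2]+np.pi)
R=np.array(lidpt(.085))
YR=Ro.from_euler('xyz',[np.pi,0,PC[2]+np.pi]).as_matrix()
for t in np.r_[.085,.2:1.9:.1]: print(round(t,2),(YR.T@(lidpt(t)-R)).round(1).tolist())
E
```

```text
shift [ -1.4   2.4 125. ] turn 0.004
0.08 [0.0, 0.0, 0.0]
0.2 [-4.9, -0.0, -12.8]
0.3 [-10.2, -0.0, -23.4]
0.4 [-16.7, -0.0, -33.4]
0.5 [-24.0, 0.0, -42.7]
0.6 [-32.3, -0.0, -51.2]
0.7 [-41.4, -0.0, -58.9]
0.8 [-51.2, -0.0, -65.6]
0.9 [-61.6, -0.0, -71.3]
1.0 [-72.6, 0.0, -75.9]
1.1 [-83.9, 0.0, -79.4]
1.2 [-95.6, -0.0, -81.8]
1.3 [-107.4, 0.0, -83.0]
1.4 [-119.3, -0.0, -83.0]
1.5 [-131.1, 0.0, -81.8]
1.6 [-142.7, 0.0, -79.4]
1.7 [-154.1, 0.0, -75.9]
1.8 [-165.0, -0.0, -71.3]
```

Request:
step_arm(
  plan=[
    [[-1.5,2.5,50],0,0],
    [[-1.5,2.5,90],0,0],
    [[-1.5,2.5,115],0,0],
    [[-1.5,2.5,125],0,0],
    [[-1.5,2.5,125],0,0],
    [[-1.5,2.5,125],0,0.5],
    [[-1.5,2.5,125],0,0.5],
    [[-1.5,2.5,125],0,0.5],
    [[-1.5,2.5,125],0,0.5],
    [[-1.5,2.5,125],0,0.5],
  ],
  newtons=25,
)

```text
time_s: 2.85
position: [551.9, -10.6, 76.4]
orientation: [-3.135, -0.002, 1.331]
force: [-8.7, 5.9, 1.6]
width: 59.5
```

```bash
python3 - <<'E'
from h import *
s=manip.read_state();print(s['time_s'],s['width'],s['force'],s['position'],lidpt(.085))
im=manip.snapshot('scene');cv2.imwrite('pics/s2.png',cv2.convertScaleAbs(cv2.resize(im[80:260,80:350,::-1],None,fx=2.8,fy=2.8,interpolation=cv2.INTER_CUBIC),alpha=1.5))
E
```

```text
2.85 59.46727201969158 [-8.6591741   5.92266482  1.58439864] [551.86511271 -10.64705801  76.36829424] [553.40132376 -11.2340246   75.75426274]
```

View pics/s2.png

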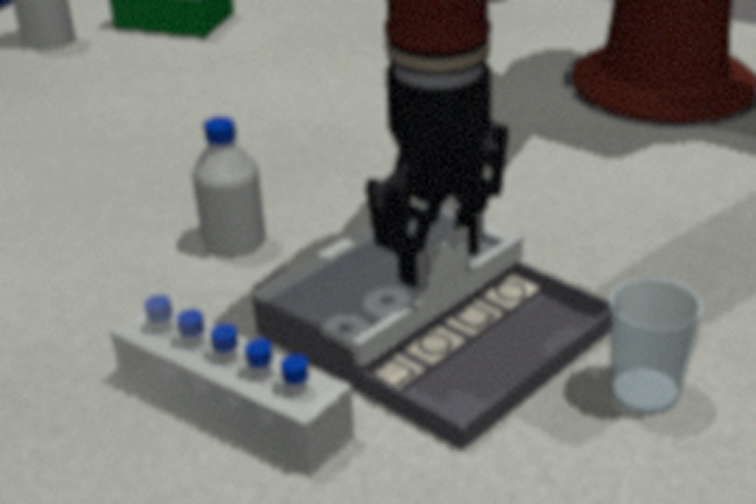

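Request:
step_arm(
  plan=[
    [[0,-1.5,0],0,0.5],
    [[-5,-1.5,-13],0,0.5],
    [[-10,-1.5,-23.5],0,0.5],
    [[-16.5,-1.5,-33.5],0,0.5],
    [[-24,-1.5,-43],0,0.5],
    [[-32,-1.5,-51],0,0.5],
    [[-41,-1.5,-59],0,0.5],
    [[-51,-1.5,-65.5],0,0.5],
    [[-61.5,-1.5,-71.5],0,0.5],
    [[-72.5,-1.5,-76],0,0.5],
    [[-84,-1.5,-79.5],0,0.5],
    [[-84,-1.5,-79.5],0,0.5],
  ],
)

```text
time_s: 4.1
position: [530.7, -94.7, 156.1]
orientation: [-3.138, 0.0, 1.329]
force: [-8.1, 3.0, -0.4]
width: 59.0
```

```bash
python3 - <<'E'
from h import *
s=manip.read_state();print(s['time_s'],s['width'],s['force'],s['torque'],s['position'],lidpt(1.1))
im=manip.snapshot('scene');cv2.imwrite('pics/s3.png',cv2.convertScaleAbs(cv2.resize(im[80:260,80:350,::-1],None,fx=2.8,fy=2.8,interpolation=cv2.INTER_CUBIC),alpha=1.5))
E
```

```text
4.1 58.99629388441006 [-8.06708246  3.02763219 -0.44445365] [0.5656525  1.15130635 0.06455378] [530.6512968  -94.70321144 156.07132681] [533.27179258 -92.71241791 155.17355292]
```

View pics/s3.png

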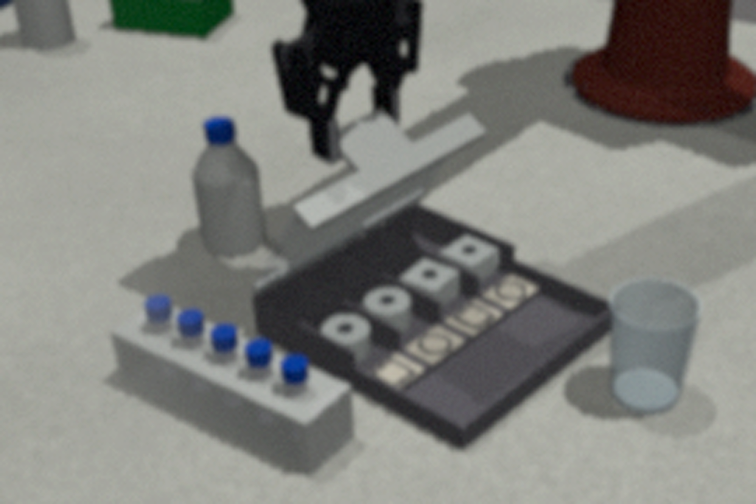

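Request:
step_arm(
  plan=[
    [[-11.5,-0.5,-2.5],0,0.5],
    [[-23.5,-0.5,-3.5],0,0.5],
    [[-35.5,-0.5,-3.5],0,0.5],
    [[-47,-0.5,-2.5],0,0.5],
    [[-59,-0.5,0],0,0.5],
    [[-70,-0.5,3.5],0,0.5],
    [[-81,-0.5,8],0,0.5],
    [[-81,-0.5,8],0,0.5],
    [[-81,-0.5,8],0,0],
    [[-81,-0.5,8],0,0],
    [[-81,-0.5,8],0,0],
    [[-81,-0.5,8],0,0],
  ],
)

```text
time_s: 5.35
position: [513.3, -172.7, 148.2]
orientation: [3.14, 0.001, 1.331]
force: [-0.0, 0.2, -0.4]
width: 85.7
```

```bash
python3 - <<'E'
from h import *
s=manip.read_state();print(s['time_s'],s['width'],s['force'],s['torque'],s['position'],lidpt(1.8))
im=manip.snapshot('scene');cv2.imwrite('pics/s4.png',cv2.convertScaleAbs(cv2.resize(im[80:260,80:350,::-1],None,fx=2.8,fy=2.8,interpolation=cv2.INTER_CUBIC),alpha=1.5))
E
```

```text
5.35 85.67786161027936 [-0.01272534  0.15888022 -0.37501627] [ 0.01569029 -0.00922368  0.02635216] [ 513.33878558 -172.7004958   148.20337305] [ 513.81546677 -171.46587486  147.05907072]
```

View pics/s4.png

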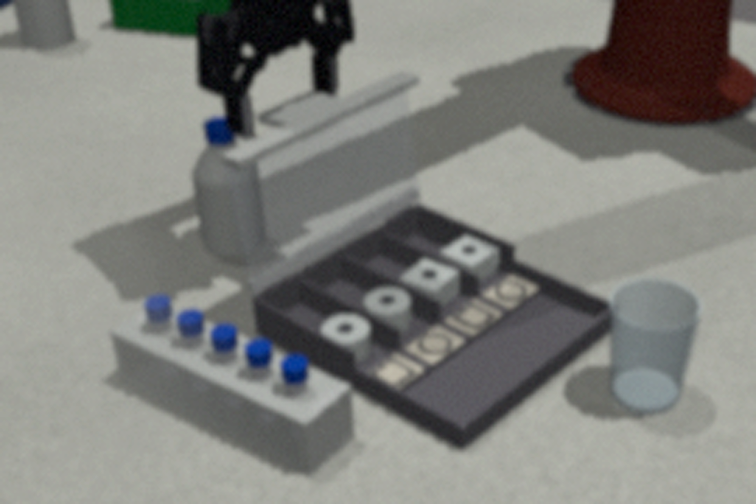

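```bash
python3 - <<'E'
from h import *
s=manip.read_state();print(s['joint_positions'].round(2) if hasattr(s['joint_positions'],'round') else s['joint_positions'])
T=manip.get_calibration('wrist')['world_to_cam'];o=-T[:3,:3].T@T[:3,3]
R=Ro.from_euler('xyz',s['orientation']).as_matrix();print('cam in tool',R.T@(o-s['position']))
for x,y in [(-19.3,72.5),(-21,-75)]: print(c2w(PC,[x,y,0]))
go(c2w(PC,[-60,0,200])[0])
E
```

```text
[-0.46 -0.06  1.9  -0.    1.3  -0.22]
cam in tool [  81.35680772    0.79473504 -122.66514183]
[[615.61281673 -61.70191783   0.        ]]
[[472.8258089  -24.67476032   0.        ]]
shift [172.8   0.9 -52.2] turn 0
```

Request:
step_arm(
  plan=[
    [[0,0,-45],0,0],
    [[0,0,-70],0,0],
    [[40,0,-70],0,0],
    [[85,1,-60],0,0],
    [[130,1,-52],0,0],
    [[173,1,-52],0,0],
    [[173,1,-52],0,0],
    [[173,1,-52],0,0],
  ],
)

```text
time_s: 6.2
position: [555.0, -3.9, 199.3]
orientation: [3.141, 0.001, 1.333]
force: [0.3, -1.1, 0.5]
width: 85.4
```

```bash
python3 - <<'E'
from h import *
s=manip.read_state();print(s['time_s'],s['position'])
c=manip.get_calibration('wrist');np.save('c5.npy',c,allow_pickle=True)
im=manip.snapshot('wrist')[...,::-1];cv2.imwrite('pics/w5raw.png',im)
cv2.imwrite('pics/w5.png',cv2.convertScaleAbs(cv2.resize(im[60:285,140:380],None,fx=2.66,fy=2.66,interpolation=cv2.INTER_CUBIC),alpha=1.4))
E
```

```text
6.2 [554.95897923  -3.85473179 199.26425414]
```

View pics/w5.png

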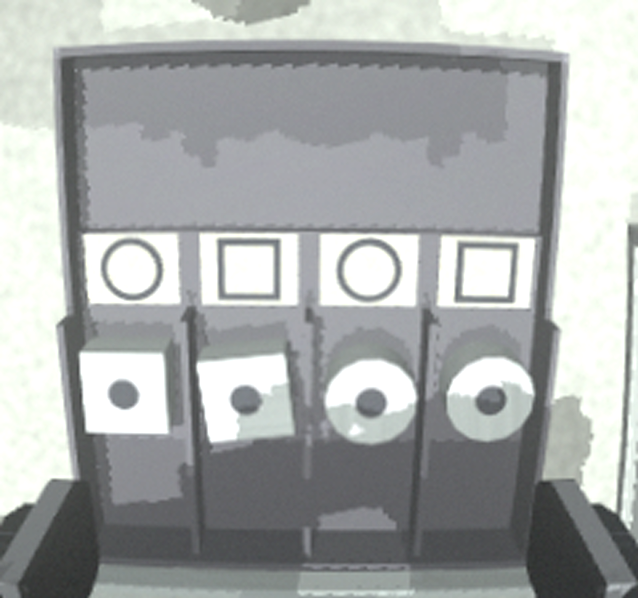

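```bash
python3 - <<'E'
from h import *
c=np.load('c5.npy',allow_pickle=True).item()
z=lambda u:np.array(u)/2.66+[140,60]-.3
T=z(np.array([[486,271],[369,270],[249,268],[131,269],[569,58],[54,49]]))
TP=np.array([[-68,73.5,9],[-68,24.5,9],[-68,-24.5,9],[-68,-73.5,9],[-160,99.5,22],[-160,-99.5,22]])
r=least_squares(lambda p:(proj('wrist',c2w(p,TP),c)-T).ravel(),PC,x_scale=[100,100,1]);print(r.x.round(3),r.fun.round(1))
for u in [(123,394),(246,400),(372,402),(490,401)]:
    w=ray('wrist',z(u),30,c);print(w.round(1),w2c(r.x,w).round(1))
q=np.array([ray('wrist',z(u),30,c)[:2] for u in [(80,349),(168,348),(169,435),(84,433)]]);print(w2c(r.x,q).round(1))
s=manip.read_state()
w=ray('wrist',z((490,401)),30,c);go([w[0],w[1],90],PC[2]+np.pi/2)
E
```

```text
[539.031 -63.696  -1.822] [ 0.2  1.2 -0.1  0.6 -0.2  0.7 -0.   0.1  0.6 -1.6 -0.4 -0.9]
[471.7 -24.7  30. ] [[-21.1 -74.9]]
[520.2 -38.7  30. ] [[-19.6 -24.5]]
[569.2 -51.4  30. ] [[-19.4  26.1]]
[616.3 -62.8  30. ] [[-20.1  74.6]]
[[-40.2 -91.6]
 [-41.2 -55.2]
 [ -3.2 -56.7]
 [ -2.8 -93.4]]
shift [-41.8  73.3 109.4] turn 1.574
```

Request:
step_arm(
  plan=[
    [[-42,73,50],-1.57,0],
    [[-42,73,50],-1.57,0],
    [[-42,73,50],-1.57,0],
    [[-42,73,80],-1.57,0],
    [[-42,73,109],-1.57,0],
    [[-42,73,109],-1.57,0],
    [[-42,73,109],-1.57,0],
    [[-42,73,109],-1.57,0],
    [[-42,73,109],-1.57,0],
    [[-42,73,109],-1.57,0],
    [[-42,73,109],-1.57,0],
    [[-42,73,109],-1.57,0],
  ],
)

```text
time_s: 7.45
position: [615.6, -64.5, 90.4]
orientation: [-3.141, 0.0, 2.898]
force: [0.3, -0.5, -0.3]
width: 85.5
```

```bash
sed -i 's/^PC=.*/PC=[540.0,-63.4,-1.815]/' h.py; python3 - <<'E'
from h import *
s=manip.read_state();print(s['time_s'],s['position'],s['orientation'],s['joint_positions'][5])
go([616.2,-62.2,27],PC[2]-np.pi/2)
im=manip.snapshot('wrist')[...,::-1];cv2.imwrite('pics/w6.png',cv2.convertScaleAbs(im,alpha=1.4))
im=manip.snapshot('scene');cv2.imwrite('pics/s6.png',cv2.convertScaleAbs(cv2.resize(im[80:260,80:350,::-1],None,fx=2.8,fy=2.8,interpolation=cv2.INTER_CUBIC),alpha=1.5))
E
```

```text
7.45 [615.58758193 -64.54317903  90.41978207] [-3.14122861e+00  3.38392887e-04  2.89824982e+00] -1.5517890381791288
shift [-0.   2.4 63.4] turn 0.001
```

View pics/w6.png

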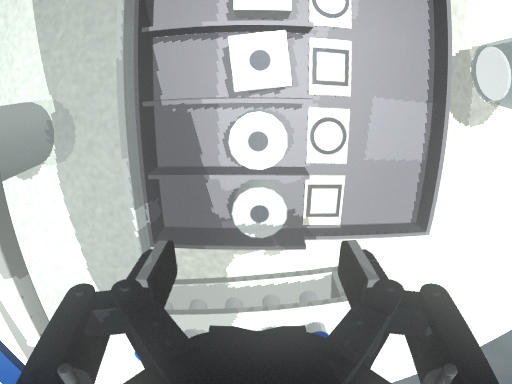

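View pics/s6.png

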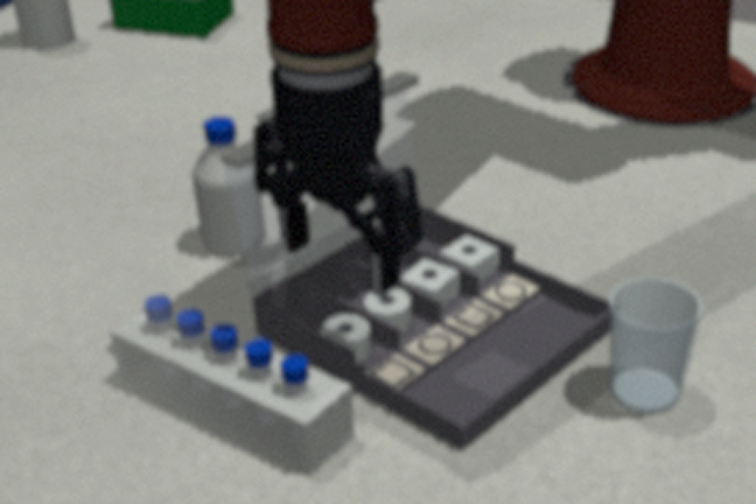

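```bash
python3 - <<'E'
from h import *
w=ray('wrist',(259.5,213.5),30);print(w); go([w[0],w[1],27],PC[2]-np.pi/2)
for u in [(323,202),(327,135),(331,66)]:
    w=ray('wrist',u,9);print(w2c(PC,w))
E
```

```text
[616.30035534 -61.64778672  30.        ]
shift [-0.   2.5 63.4] turn 0.0
[[-67.90030245  73.72449392]]
[[-67.64009007  23.35640646]]
[[-69.00197215 -25.2754458 ]]
```

Request:
step_arm(
  plan=[
    [[0,2.5,15],0,0.42],
    [[0,2.5,15],0,0.42],
    [[0,2.5,15],0,0.42],
    [[0,2.5,15],0,0.42],
  ],
  newtons=30,
)

```text
time_s: 7.95
position: [616.3, -60.2, 75.0]
orientation: [-3.142, -0.0, 2.901]
force: [0.4, -0.7, 0.7]
width: 49.5
```

```bash
python3 - <<'E'
from h import *
s=manip.read_state();print(s['width']);go([616.3,-61.9,28])
im=manip.snapshot('wrist')[...,::-1];cv2.imwrite('pics/w7.png',cv2.convertScaleAbs(im,alpha=1.4))
E
```

```text
49.51008769548276
shift [-0.4 -1.6 47. ] turn 0
```

View pics/w7.png

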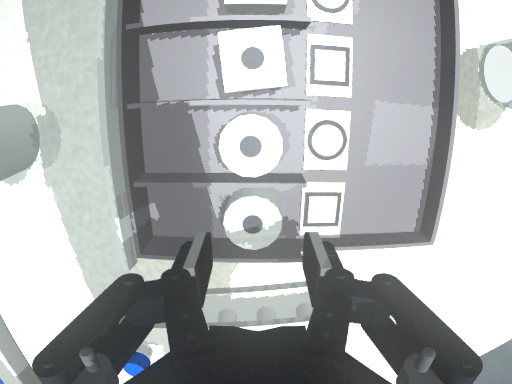

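Request:
step_arm(
  plan=[
    [[0,-1,25],0,0.42],
    [[0,-1,38],0,0.42],
    [[0,-1,47],0,0.42],
    [[0,-1,47],0,0.42],
    [[0,-1,47],0,0.9],
    [[0,-1,47],0,0.9],
    [[0,-1,47],0,0.9],
    [[0,-1,47],0,0.9],
  ],
)

```text
time_s: 8.8
position: [616.4, -61.3, 28.8]
orientation: [-3.142, 0.001, 2.901]
force: [1.3, 0.0, -0.5]
width: 37.0
```

```bash
python3 - <<'E'
from h import *
s=manip.read_state();print(s['width'],s['position'],s['force'])
im=manip.snapshot('wrist')[...,::-1];cv2.imwrite('pics/w8.png',cv2.convertScaleAbs(im,alpha=1.4))
E
```

```text
36.99421693339248 [616.39365053 -61.32677175  28.75467743] [ 1.27358657  0.01143361 -0.51116125]
```

View pics/w8.png

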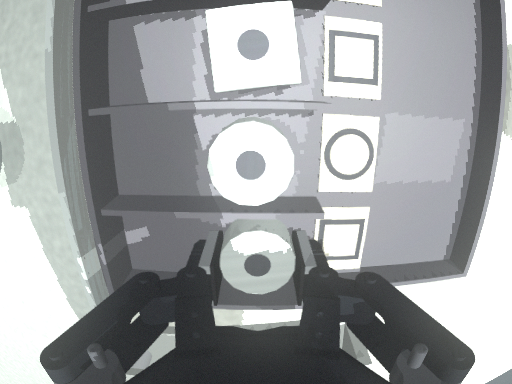

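```bash
python3 - <<'E'
from h import *
t=c2w(PC,[-118,45,73])[0];go(t,PC[2]+np.pi)
E
```

```text
shift [ 28.2  97.6 -44.4] turn 1.574
```

Request:
step_arm(
  plan=[
    [[0,0,-25],0,0.9],
    [[0,0,-45],0,0.9],
    [[0,15,-45],0,0.9],
    [[10,40,-45],0.2,0.9],
    [[28,75,-45],0.4,0.9],
    [[28,98,-45],0.6,0.9],
    [[28,98,-45],0.75,0.9],
    [[28,98,-45],0.9,0.9],
    [[28,98,-45],1.05,0.9],
    [[28,98,-45],1.2,0.9],
    [[28,98,-45],1.35,0.9],
    [[28,98,-45],1.5,0.9],
  ],
)

```text
time_s: 10.05
position: [611.6, 41.7, 71.9]
orientation: [-3.14, -0.0, 1.545]
force: [0.7, -0.8, -1.1]
width: 36.8
```

```bash
python3 - <<'E'
from h import *
s=manip.read_state();print(s['width'],s['position'],s['force'],w2c(PC,s['position']))
t=c2w(PC,[-118,45,25])[0];go(t,PC[2]+np.pi)
im=manip.snapshot('wrist')[...,::-1];cv2.imwrite('pics/w9.png',cv2.convertScaleAbs(im,alpha=1.4))
E
```

```text
36.82361698535114 [611.63815074  41.66056993  71.92877232] [ 0.69754768 -0.79707698 -1.13740225] [[-119.26437809   44.1107256 ]]
shift [-1.4  0.7 46.9] turn 0.219
```

View pics/w9.png

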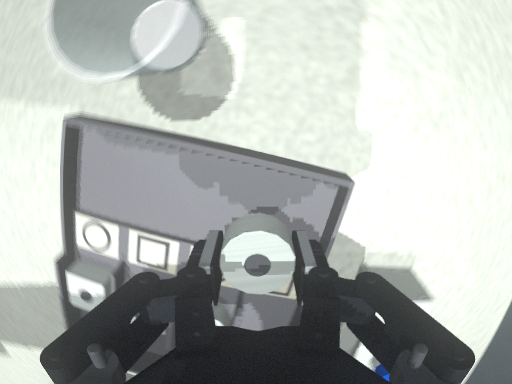

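Request:
step_arm(
  plan=[
    [[0,0,0],0.07,0.9],
    [[0,0,0],0.07,0.9],
  ],
)

```text
time_s: 10.3
position: [611.8, 41.4, 72.3]
orientation: [-3.14, -0.0, 1.483]
force: [-0.7, -0.1, -0.9]
width: 36.9
```

```bash
python3 - <<'E'
from h import *
t=c2w(PC,[-118,45,25])[0];go(t,PC[2]+np.pi)
E
```

```text
shift [-1.1  0.6 47.3] turn 0.157
```

Request:
step_arm(
  plan=[
    [[-1,0.5,15],0.155,0.9],
    [[-1,0.5,30],0.155,0.9],
    [[-1,0.5,40],0.155,0.9],
    [[-1,0.5,45],0.155,0.9],
    [[-1,0.5,47.5],0.155,0.9],
    [[-1,0.5,47.5],0.155,0.9],
    [[-1,0.5,47.5],0.155,0.45],
    [[-1,0.5,47.5],0.155,0.45],
    [[-1,0.5,47.5],0.155,0.45],
  ],
)

```text
time_s: 11.2
position: [613.3, 39.5, 26.5]
orientation: [3.14, -0.0, 1.326]
force: [0.4, -0.3, -0.2]
width: 47.2
```

```bash
python3 - <<'E'
from h import *
s=manip.read_state();print(s['width'],s['position'],s['force'],w2c(PC,s['position']))
im=manip.snapshot('wrist')[...,::-1];cv2.imwrite('pics/w10.png',cv2.convertScaleAbs(im,alpha=1.4))
E
```

```text
47.15593660341369 [613.27374257  39.53171796  26.53580706] [ 0.41471706 -0.33208426 -0.19557499] [[-117.59414825   46.21251141]]
```

View pics/w10.png

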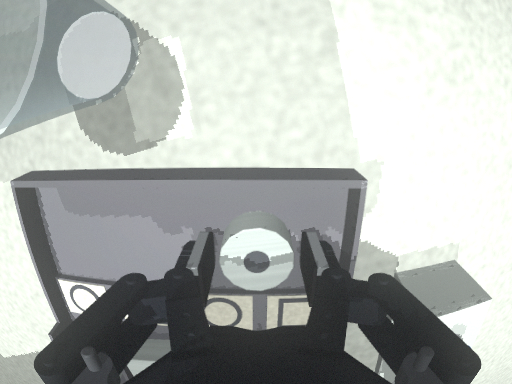

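```bash
python3 - <<'E'
from h import *
go([472.4,-24.7,80],PC[2]-np.pi/2)
E
```

```text
shift [ -96.4 -120.9  -53.8] turn -1.571
```

Request:
step_arm(
  plan=[
    [[0,0,-30],0,0.42],
    [[0,0,-65],0,0.42],
    [[0,-10,-65],0,0.42],
    [[-30,-45,-65],-0.15,0.42],
    [[-65,-85,-65],-0.3,0.42],
    [[-96,-121,-65],-0.45,0.42],
    [[-96,-121,-65],-0.6,0.42],
    [[-96,-121,-65],-0.75,0.42],
    [[-96,-121,-65],-0.9,0.42],
    [[-96,-121,-65],-1.05,0.42],
    [[-96,-121,-65],-1.2,0.42],
    [[-96,-121,-65],-1.35,0.42],
  ],
)

```text
time_s: 12.45
position: [471.6, -24.1, 90.4]
orientation: [-3.141, -0.0, 2.682]
force: [0.7, -0.5, -0.3]
width: 49.6
```

Request:
step_arm(
  plan=[
    [[0,0,0],-0.15,0.42],
    [[0,0,0],-0.22,0.42],
    [[0,0,0],-0.22,0.42],
  ],
)

```text
time_s: 12.75
position: [471.6, -24.1, 90.4]
orientation: [3.142, -0.0, 2.896]
force: [-0.2, -1.1, 0.8]
width: 49.5
```

```bash
python3 - <<'E'
from h import *
s=manip.read_state();print(s['width'],s['time_s'],s['position'],w2c(PC,s['position']))
go([472.4,-24.7,28],PC[2]-np.pi/2)
im=manip.snapshot('wrist')[...,::-1];cv2.imwrite('pics/w11.png',cv2.convertScaleAbs(im,alpha=1.3))
E
```

```text
49.52626314287016 12.75 [471.6072644  -24.10800084  90.3719379 ] [[-21.58996351 -75.86369986]]
shift [-0.9 -0.4 62.4] turn -0.002
```

View pics/w11.png

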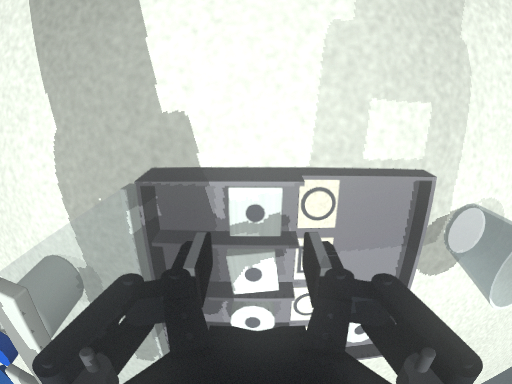

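```bash
python3 - <<'E'
from h import *
w=ray('wrist',(255.5,213),30);print(w,w2c(PC,w)); go([w[0],w[1],28],PC[2]-np.pi/2)
w=ray('wrist',(318.5,204),9);print(w2c(PC,w))
E
```

```text
[471.31720996 -24.25331752  30.        ] [[-21.37882791 -76.11001323]]
shift [ 0.3 -0.2 62.5] turn -0.003
[[-68.46858065 -73.91247624]]
```

Request:
step_arm(
  plan=[
    [[-0.5,0,30],0,0.42],
    [[-0.5,0,50],0,0.42],
    [[-0.5,0,62],0,0.42],
    [[-0.5,0,62.5],0,0.42],
    [[-0.5,0,62.5],0,0.9],
    [[-0.5,0,62.5],0,0.9],
    [[-0.5,0,62.5],0,0.9],
    [[-0.5,0,62.5],0,0.9],
  ],
)

```text
time_s: 13.6
position: [473.0, -24.4, 28.9]
orientation: [3.142, 0.001, 2.896]
force: [-0.5, 0.1, -0.0]
width: 35.4
```

```bash
python3 - <<'E'
from h import *
s=manip.read_state();print(s['width'],s['time_s'],s['position'],s['force'],w2c(PC,s['position']))
go(c2w(PC,[-118,-45,73])[0],PC[2]+np.pi)
im=manip.snapshot('wrist')[...,::-1];cv2.imwrite('pics/w12.png',cv2.convertScaleAbs(im,alpha=1.3))
E
```

```text
35.43727327236383 13.6 [473.00230883 -24.44084545  28.92474969] [-0.47618909  0.09269801 -0.03856315] [[-21.60429334 -74.42956976]]
shift [-29.3  96.4 -44. ] turn 1.569
```

View pics/w12.png

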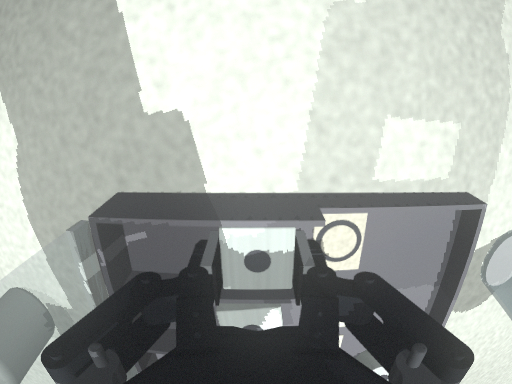

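Request:
step_arm(
  plan=[
    [[0,0,-25],0,0.9],
    [[0,0,-45],0,0.9],
    [[0,15,-45],0,0.9],
    [[-10,40,-45],0.15,0.9],
    [[-30,75,-45],0.3,0.9],
    [[-32,97,-45],0.45,0.9],
    [[-32,97,-45],0.6,0.9],
    [[-32,97,-45],0.75,0.9],
    [[-32,97,-45],0.9,0.9],
    [[-32,97,-45],1.05,0.9],
    [[-32,97,-45],1.2,0.9],
    [[-32,97,-45],1.35,0.9],
  ],
)

```text
time_s: 14.85
position: [527.1, 62.0, 73.4]
orientation: [3.141, -0.0, 1.54]
force: [-0.4, -0.3, -1.2]
width: 35.6
```

Request:
step_arm(
  plan=[
    [[0,0,0],0.15,0.9],
    [[0,0,0],0.22,0.9],
    [[0,0,0],0.22,0.9],
  ],
)

```text
time_s: 15.15
position: [527.1, 62.0, 73.3]
orientation: [3.142, 0.0, 1.326]
force: [0.4, 0.4, -0.7]
width: 35.6
```

```bash
python3 - <<'E'
from h import *
s=manip.read_state();print(s['width'],s['time_s'],s['position'],s['force'],w2c(PC,s['position']))
go(c2w(PC,[-118,-43,25])[0],PC[2]+np.pi)
im=manip.snapshot('wrist')[...,::-1];cv2.imwrite('pics/w13.png',cv2.convertScaleAbs(im,alpha=1.3))
E
```

```text
35.60155385844742 15.15 [527.12348101  61.96038455  73.31290304] [ 0.35330999  0.38460804 -0.72747161] [[-118.52763101  -42.80457269]]
shift [-0.5 -0.2 48.3] turn -0.001
```

View pics/w13.png

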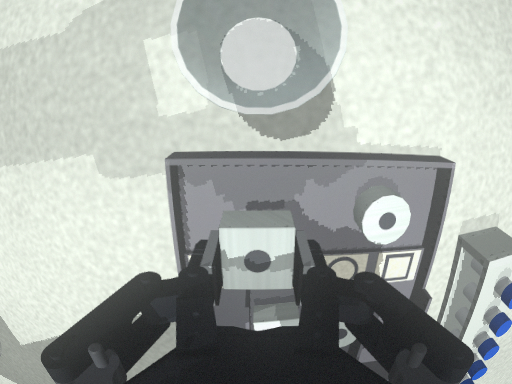

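Request:
step_arm(
  plan=[
    [[0,0,15],0,0.9],
    [[0,0,30],0,0.9],
    [[0,0,40],0,0.9],
    [[0,0,46],0,0.9],
    [[0,0,48.5],0,0.9],
    [[0,0,48.5],0,0.9],
    [[0,0,48.5],0,0.45],
    [[0,0,48.5],0,0.45],
    [[0,0,48.5],0,0.45],
    [[0,0,20],0,0.4],
    [[0,0,-20],0,0.4],
    [[0,0,-60],0,0.2],
  ],
)

```text
time_s: 16.4
position: [526.5, 61.9, 134.0]
orientation: [-3.14, 0.0, 1.326]
force: [0.8, 0.2, 0.3]
width: 64.4
```

```bash
python3 - <<'E'
from h import *
s=manip.read_state();print(s['width'],s['time_s'],s['position'],s['force'],w2c(PC,s['position']))
go(lidpt(1.8)+[0,0,70],PC[2]+np.pi); print(w2c(PC,lidpt(1.8)))
im=manip.snapshot('wrist')[...,::-1];cv2.imwrite('pics/w14.png',cv2.convertScaleAbs(im,alpha=1.3))
im=manip.snapshot('scene');cv2.imwrite('pics/s14.png',cv2.convertScaleAbs(cv2.resize(im[80:260,80:350,::-1],None,fx=2.8,fy=2.8,interpolation=cv2.INTER_CUBIC),alpha=1.5))
E
```

```text
64.42611152070782 16.4 [526.54729973  61.93538904 133.98700455] [0.81900291 0.2122066  0.29469678] [[-118.36406587  -43.35761526]]
shift [-230.    43.4  -83.1] turn -0.001
[[ 1.11675481e+02 -4.61852778e-14]]
```

View pics/w14.png

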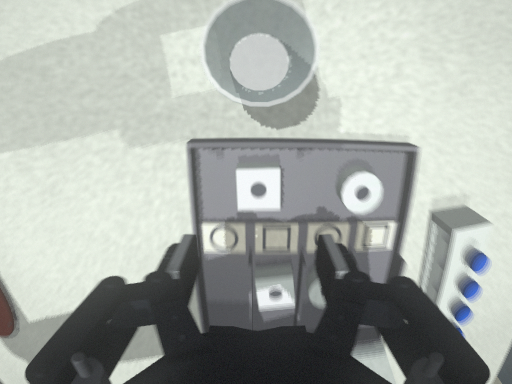

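View pics/s14.png

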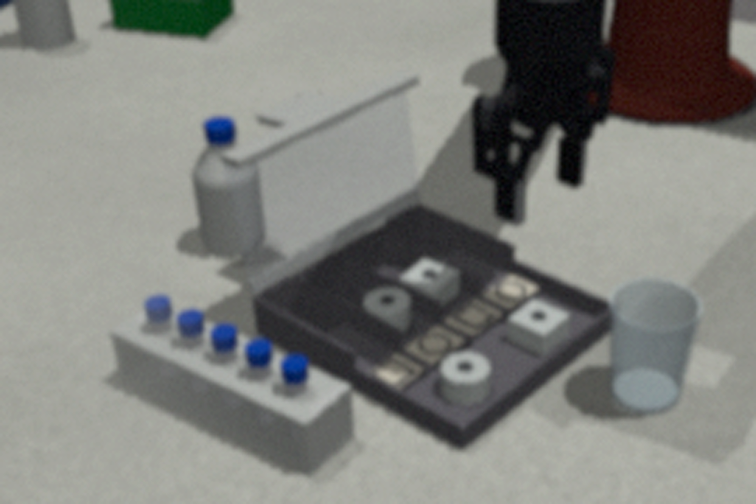

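```bash
python3 - <<'E'
from h import *
go([513.3,-172.7,220],1.331)
E
```

```text
shift [-231.8   40.1  -79.4] turn -0.005
```

Request:
step_arm(
  plan=[
    [[0,0,-50],0,0],
    [[0,0,-80],0,0],
    [[-40,10,-80],0,0],
    [[-90,20,-80],0,0],
    [[-140,30,-80],0,0],
    [[-185,40,-80],0,0],
    [[-220,40,-80],0,0],
    [[-232,40,-80],0,0],
    [[-232,40,-80],0,0],
    [[-232,40,-80],0,0],
  ],
)

```text
time_s: 17.5
position: [509.7, -171.9, 212.9]
orientation: [-3.141, -0.001, 1.326]
force: [-0.1, -0.8, -0.2]
width: 85.4
```

```bash
python3 - <<'E'
from h import *
s=manip.read_state();print(s['width'],s['position'])
go([513.3,-172.7,148.2],1.331)
im=manip.snapshot('wrist')[...,::-1];cv2.imwrite('pics/w15.png',cv2.convertScaleAbs(im,alpha=1.3))
E
```

```text
85.4385761142104 [ 509.72540037 -171.94502484  212.90201067]
shift [ 0.1  3.7 64.7] turn -0.005
```

View pics/w15.png

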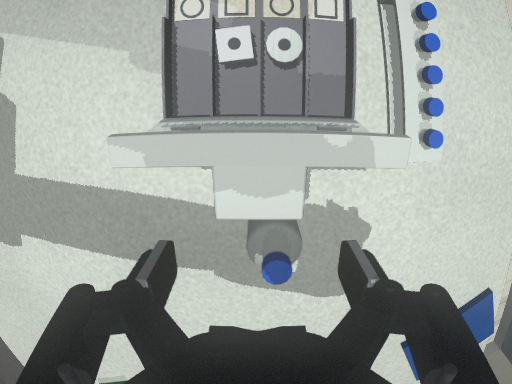

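Lid, tab and bottle are where they were left (tab centred at about (260,192)); I descend, grip the tab edges and swing it back.

Request:
step_arm(
  plan=[
    [[0,2.5,30],0,0],
    [[0,2.5,55],0,0],
    [[0,2.5,64.5],0,0],
    [[0,2.5,64.5],0,0],
    [[0,2.5,64.5],0,0.5],
    [[0,2.5,64.5],0,0.5],
    [[0,2.5,64.5],0,0.5],
    [[0,2.5,64.5],0,0.5],
  ],
  newtons=25,
)

```text
time_s: 18.35
position: [510.8, -173.7, 150.7]
orientation: [-3.138, 0.002, 1.326]
force: [-10.3, 0.6, 7.1]
width: 59.5
```

```bash
python3 - <<'E'
from h import *
s=manip.read_state();print(s['width'],s['position'],s['force'])
R=lidpt(1.8)
YR=Ro.from_euler('xyz',[np.pi,0,PC[2]+np.pi]).as_matrix()
for t in np.r_[1.7:-.05:-.1]: print(round(t,2),(YR.T@(lidpt(t)-R)).round(1).tolist())
E
```

```text
59.542578100783125 [ 510.76771583 -173.74082504  150.69395524] [-10.28897203   0.64918542   7.119166  ]
1.7 [10.9, 0.0, -4.6]
1.6 [22.3, 0.0, -8.1]
1.5 [33.9, 0.0, -10.5]
1.4 [45.8, 0.0, -11.7]
1.3 [57.7, 0.0, -11.7]
1.2 [69.5, -0.0, -10.5]
1.1 [81.1, 0.0, -8.1]
1.0 [92.5, 0.0, -4.6]
0.9 [103.4, -0.0, 0.0]
0.8 [113.8, -0.0, 5.7]
0.7 [123.6, -0.0, 12.4]
0.6 [132.7, 0.0, 20.1]
0.5 [141.0, -0.0, 28.6]
0.4 [148.4, 0.0, 37.9]
0.3 [154.8, 0.0, 47.9]
0.2 [160.2, 0.0, 58.5]
0.1 [164.5, -0.0, 69.6]
-0.0 [167.7, -0.0, 81.1]
```

Request:
step_arm(
  plan=[
    [[0,-2,-1.5],0,0.5],
    [[11,-2,-6],0,0.5],
    [[22.5,-2,-9.5],0,0.5],
    [[34,-2,-12],0,0.5],
    [[46,-2,-13],0,0.5],
    [[57.5,-2,-13],0,0.5],
    [[69.5,-2,-12],0,0.5],
    [[81,-2,-9.5],0,0.5],
    [[92.5,-2,-6],0,0.5],
    [[103.5,-2,-1.5],0,0.5],
    [[103.5,-2,-1.5],0,0.5],
  ],
)

```text
time_s: 19.45
position: [536.4, -70.7, 150.7]
orientation: [3.14, -0.002, 1.327]
force: [3.5, 0.3, 4.6]
width: 59.4
```

```bash
python3 - <<'E'
from h import *
s=manip.read_state();print(s['width'],s['position'],s['force'],lidpt(.9))
im=manip.snapshot('scene');cv2.imwrite('pics/s16.png',cv2.convertScaleAbs(cv2.resize(im[80:260,80:350,::-1],None,fx=2.8,fy=2.8,interpolation=cv2.INTER_CUBIC),alpha=1.5))
E
```

```text
59.44437368924844 [536.43292338 -70.74564747 150.69741943] [3.52183958 0.25178493 4.63224879] [538.00292868 -71.41467816 147.02778069]
```

View pics/s16.png

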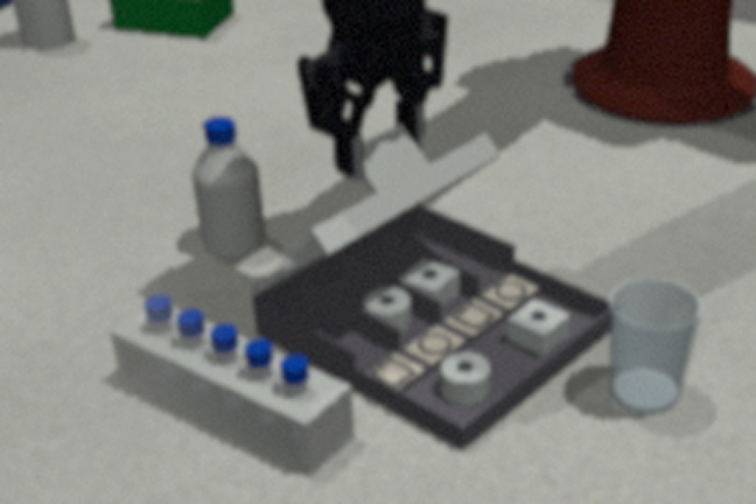

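Request:
step_arm(
  plan=[
    [[10.5,0,6],0,0.5],
    [[20,0,12.5],0,0.5],
    [[29.5,0,20],0,0.5],
    [[37.5,0,28.5],0,0.5],
    [[45,0,38],0,0.5],
    [[51.5,0,48],0,0.5],
    [[57,0,58.5],0,0.5],
    [[61,0,69.5],0,0.5],
    [[63,0,76],0,0.5],
    [[63,0,76],0,0.5],
  ],
)

```text
time_s: 20.5
position: [551.8, -9.8, 74.4]
orientation: [3.14, -0.004, 1.325]
force: [5.9, 5.9, 2.6]
width: 59.2
```

```bash
python3 - <<'E'
from h import *
s=manip.read_state();print(s['width'],s['position'],s['force'],lidpt(0))
im=manip.snapshot('scene');cv2.imwrite('pics/s17.png',cv2.convertScaleAbs(cv2.resize(im[80:260,80:350,::-1],None,fx=2.8,fy=2.8,interpolation=cv2.INTER_CUBIC),alpha=1.5))
E
```

```text
59.22016209745667 [551.80001173  -9.80560842  74.36254253] [5.9490711  5.93940159 2.62782689] [553.53988729  -9.0615104   66.        ]
```

View pics/s17.png

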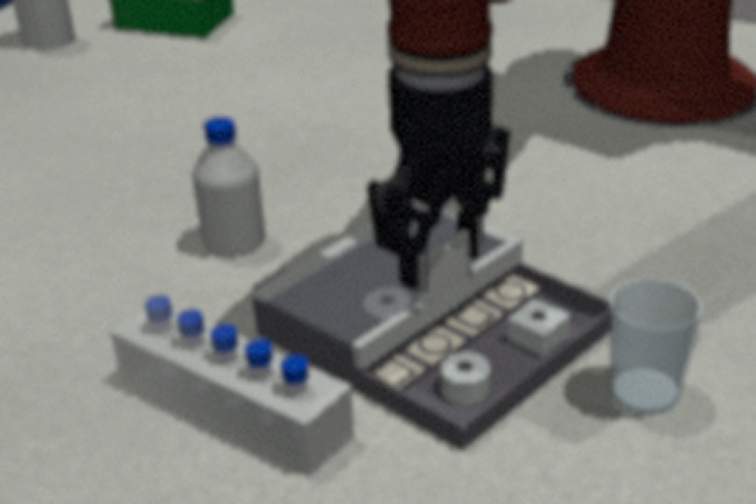

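Request:
step_arm(
  plan=[
    [[0.5,0,3],0,0.5],
    [[1,0,6],0,0.5],
    [[1,0,8],0,0.5],
    [[1,0,8],0,0.5],
  ],
)

```text
time_s: 20.95
position: [552.2, -9.0, 70.2]
orientation: [3.141, -0.004, 1.325]
force: [-5.8, 7.3, 21.4]
width: 59.4
```

Request:
step_arm(
  plan=[
    [[1,0,8],0,0],
    [[1,0,8],0,0],
    [[1,0,8],0,0],
    [[1,0,8],0,0],
    [[1,0,-20],0,0],
    [[1,0,-60],0,0],
    [[1,0,-100],0,0],
    [[1,0,-130],0,0],
    [[1,0,-130],0,0],
  ],
)

```text
time_s: 21.85
position: [553.9, -10.0, 202.3]
orientation: [3.132, -0.001, 1.326]
force: [-0.2, 0.4, 0.1]
width: 85.2
```

```bash
python3 - <<'E'
from h import *
s=manip.read_state();print(s['width'],s['position'],s['force'],s['time_s'])
c=manip.get_calibration('wrist')
for th in (0,.03,.06,.1):
    cc,sn=np.cos(th),np.sin(th)
    L=[(60-120*cc+41*sn,y,40+120*sn+41*cc) for y in(30,-30)]+[(60-120*cc-20*sn,y,40+120*sn-20*cc) for y in(99,-99)]
    print(th,proj('wrist',c2w(PC,L),c).round(1).tolist(),proj('scene',c2w(PC,L)).round(1).tolist())
im=manip.snapshot('wrist')[...,::-1];cv2.imwrite('pics/w18.png',cv2.convertScaleAbs(cv2.resize(im[60:285,140:380],None,fx=2.66,fy=2.66,interpolation=cv2.INTER_CUBIC),alpha=1.3))
im=manip.snapshot('scene');cv2.imwrite('pics/s18.png',cv2.convertScaleAbs(cv2.resize(im[130:240,150:310,::-1],None,fx=5,fy=5,interpolation=cv2.INTER_CUBIC),alpha=1.5))
E
```

```text
85.24538084502046 [553.91266776 -10.00015293 202.33734711] [-0.21503095  0.40690774  0.14887407] 21.85
0 [[288.7, 181.8], [219.2, 182.0], [344.7, 165.0], [163.2, 165.6]] [[229.9, 176.4], [247.9, 165.0], [208.8, 214.4], [265.9, 175.0]]
0.03 [[289.1, 184.5], [218.8, 184.7], [345.7, 165.3], [162.2, 166.0]] [[229.5, 174.8], [247.4, 163.4], [208.9, 213.2], [266.2, 173.8]]
0.06 [[289.5, 187.3], [218.4, 187.6], [346.7, 165.8], [161.2, 166.4]] [[228.9, 173.2], [247.0, 161.8], [209.0, 211.9], [266.4, 172.6]]
0.1 [[290.1, 191.4], [217.9, 191.7], [348.1, 166.5], [159.8, 167.2]] [[228.2, 171.0], [246.3, 159.7], [209.0, 210.1], [266.6, 171.0]]
```

View pics/w18.png

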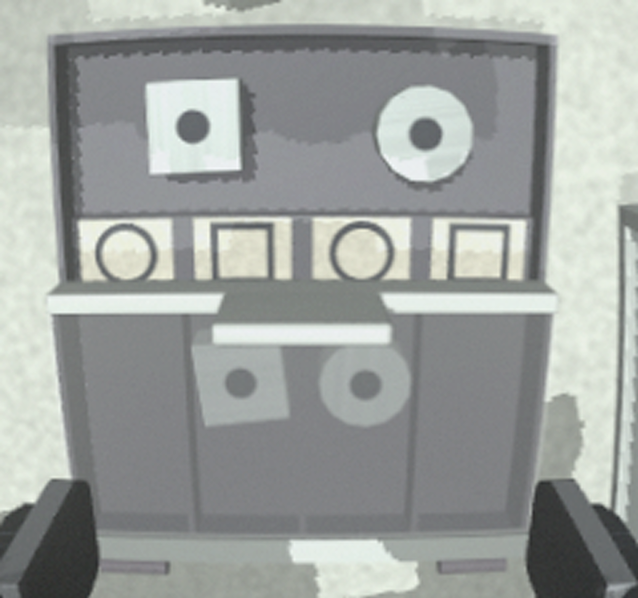

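View pics/s18.png

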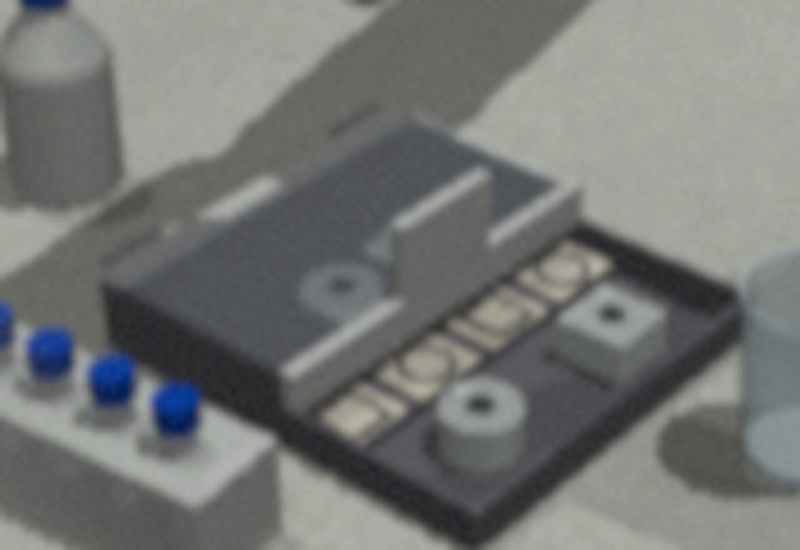

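```bash
python3 - <<'E'
from h import *
go(c2w(PC,[-56,0,108])[0],PC[2]+np.pi)
E
```

```text
shift [ 1.1  2.  88.7] turn -0.001
```

Request:
step_arm(
  plan=[
    [[1,0,30],0,1],
    [[1,0,60],0,1],
    [[1,0,80],0,1],
    [[1,0,89],0,1],
    [[1,0,89],0,1],
    [[1,0,92],0,1],
    [[1,0,94],0,1],
  ],
  newtons=20,
)

```text
time_s: 22.65
position: [552.1, -8.6, 103.3]
orientation: [3.14, -0.0, 1.326]
force: [0.6, 0.9, -0.0]
width: -0.0
```

Request:
step_arm(
  plan=[
    [[0,0,2],0,1],
    [[0,0,3],0,1],
    [[0,0,4],0,1],
    [[0,0,4],0,1],
  ],
)

```text
time_s: 23.05
position: [551.8, -8.6, 99.9]
orientation: [3.141, 0.0, 1.326]
force: [-3.0, 0.6, 6.9]
width: 0.3
```

Request:
step_arm(
  plan=[
    [[0,0,1],0,1],
    [[0,0,1.5],0,1],
    [[0,0,1.5],0,1],
  ],
)

```text
time_s: 23.35
position: [552.0, -8.5, 99.8]
orientation: [3.141, 0.0, 1.326]
force: [-6.2, 1.5, 12.0]
width: 0.2
```

Rigid stop with the tab top at ~81 mm, so the lid is shut. Retreating.

Request:
step_arm(
  plan=[
    [[0,0,-30],0,1],
    [[0,0,-70],0,1],
    [[0,0,-110],0,1],
    [[0,0,-150],0,1],
    [[0,0,-150],0,1],
    [[0,0,-150],0,1],
  ],
)

```text
time_s: 23.95
position: [552.0, -8.6, 248.5]
orientation: [3.138, -0.0, 1.326]
force: [0.4, -0.1, -1.1]
width: -0.0
```

```bash
python3 - <<'E'
from h import *
s=manip.read_state();print(s['width'],s['position'],s['force'],s['time_s'])
im=manip.snapshot('wrist')[...,::-1];cv2.imwrite('pics/w19.png',cv2.convertScaleAbs(im,alpha=1.3))
im=manip.snapshot('scene');cv2.imwrite('pics/s19.png',cv2.convertScaleAbs(cv2.resize(im[80:260,80:350,::-1],None,fx=2.8,fy=2.8,interpolation=cv2.INTER_CUBIC),alpha=1.5))
E
```

```text
-0.013248264303154235 [552.00836777  -8.5888627  248.51835946] [ 0.43032458 -0.10998068 -1.09423553] 23.95
```

View pics/w19.png

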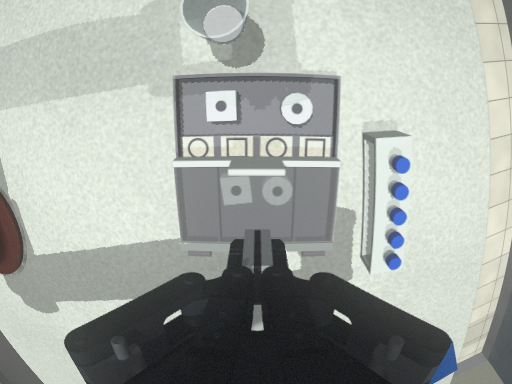

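View pics/s19.png

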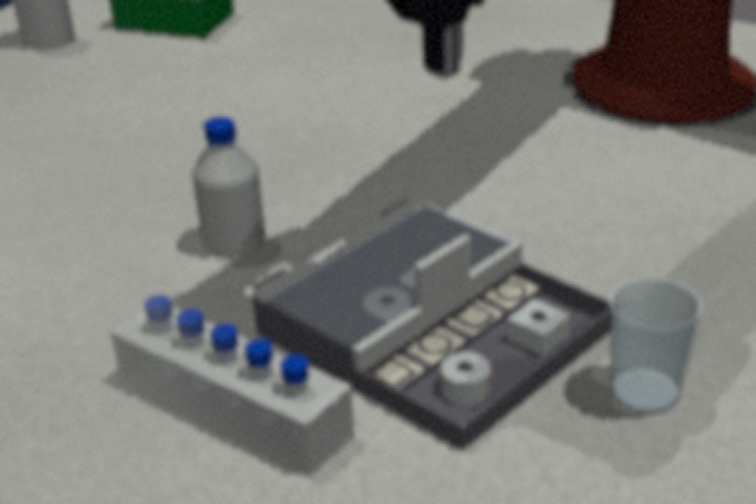

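The lid is shut. The wrong square, at (221,106), and the wrong disc, at (297,108), are both in the tray. The right pair is still in place at (236,190) and (277,190), and the bystanders have not moved.

```bash
python3 -c "
from station import manip
print(manip.finish_job())"
```

```text
the job is handed in; nothing more can be done
None
```

The job is handed in, at about 24 s of the 58 s allowed. Both wrong inserts are in the reject tray and the lid is shut.

- **Cards against inserts:** the mismatches were the square insert at y = -73.5 mm (ring card) and the disc at y = +73.5 mm (square card). I moved both into the tray and left the middle square and disc where they were.
- **Lid:** I gripped the sides of the tab, swung the lid open to about 1.8 rad, and swung it back shut the same way. I then pressed lightly on top of the tab. It stopped firmly at about 81 mm above the bench, which is its height when shut. The side view alone suggested about 0.015 rad, which is within measuring error.
- **Last pictures:** both rejects lie flat in the tray, the right pair is still in its compartments, and the bottle, beaker and rack have not visibly moved. The arm is about 150 mm above the tab, touching nothing.
- **Forces:** the highest wrist force I read was about 23 N, while the tab grip pressed the lid down. Nothing failed.
- **Disagreement:** the case position from the different pictures differed by 1–2 mm. The tab sat about 1.5 mm sideways of my estimate, which I corrected once I had hold of it.

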